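# Start a cure in the UV cabinet

### The job

Two freshly filled sign pieces are waiting on the half-out tray of the UV curing cabinet: using only your fingertips, push the tray gently and fully home, then push the cabinet's door shut, then press the START button (the larger of the two round buttons, at the right-hand end of the sloping panel) all the way down and let it go. The resin is wet, so do not touch or jolt the sign pieces, do not lift the tray or pull it out further, do not slam tray or door, leave the STOP button alone, and leave everything else where it is.

Things in the scene. Friction and masses are not known exactly. Their poses are not given: they have to be found in the camera images.
- cabinet: White steel UV cabinet, fixed, 320 deep (x) x 280 wide (y) x 225 high. Origin: centre of its underside on the bench; -x is where its front looks, +y its left end seen by the robot. Front face at x = -160 up to 190 high; above it a panel slopes back 30 degrees from horizontal, up to 225 high at x = -100. Chamber opening 220 wide (y -110 to 110), from 40 to 175 high.
- tray: Loose aluminium tray, 240 long (x) x 214 wide (y), rims 20 high, about 0.35 to 0.7 kg. Origin: centre of its underside, 70 above the bench; axes as the cabinet's. Slides along x in runners with anti-tilt rails and 3 mm side play, friction 3 to 6 N. Starts 50 to 100 out. Home = against a rigid stop: origin at x = -28 mm in the cabinet's frame, front face 12 mm behind the cabinet's front.
- tray_front (a point): Centre of the outer face of the tray's upright front plate (plate 180 wide, 36 high, top edge 106 mm above the bench); this point is 88 mm above the bench, 120 mm ahead (-x) of the tray's origin.
- door (a joint): Opening angle of the cabinet's door, rad: 0 shut, 1.57 square to the front, stop at 2.0; starts at 1.5 to 1.9. White frame with amber window, 256 wide x 168 high x 18 thick, upper edge 188 mm and lower edge 20 mm above the bench, hinged at the cabinet's +y side. Friction hinge (0.25 N m): stays where it is left, needs a light push; no latch.
- door_push (a point): Point on the door's OUTER face, on the upper frame rail, 170 mm from the hinge line, 170 mm above the bench, 18 below the upper edge. Axes turn with the door: own -x points out of the outer face (push along +x to shut), own +y from the free edge to the hinge. A vertical bar handle stands 45 mm off the face 238 mm from the hinge, 50 to 140 mm above the bench.
- door_hinge (a point): Point on the door's vertical hinge line at the same height; its axes turn with the door. The outer face lies 19 mm off the hinge line along the own -x.
- start_button (a joint): Travel of the START button in m: 0 released, 0.006 fully down; a spring, 5 N fully down. START is the larger round button (30 mm across), nearest the right-hand (-y) end of the sloping panel.
- start_button_top (a point): Centre of the START button's face; about x = -130 mm, y = -95 mm in the cabinet's frame. Its own z axis points out of the panel (30 degrees from vertical, leaning to the cabinet's front).
- stop_button (a joint): Travel of the STOP button in m: 0 released, 0.005 fully down. The small round button (18 mm across), 65 mm to the left (+y) of START on the same panel. Not to be pressed.
- heart_sign: Heart-shaped sign piece with wet resin, about 62 x 68 x 27 high, brown sides and an opal face, lying loose on the tray. Origin at the centre of its underside.
- plus_sign: Plus-shaped sign piece with wet resin, 72 x 72 x 27 high, the same materials, lying loose on the tray. Origin at the centre of its underside.
- arrow_sign: Finished arrow-shaped sign piece, about 170 x 112 x 31 high, lying on the bench right of the tray, nearer the robot. Bystander.
- resin_bottle: White plastic bottle, 68 across, 170 high, standing at the right of the cabinet's front. Bystander.
- primer_jar: Amber jar, 56 across, 70 high, standing on the bench before the cabinet, to the right. Bystander.
- tape_roll: Cardboard roll, 100 across, 24 high, lying on the cabinet's top. Bystander.
- screwdriver: Screwdriver lying on the bench at the right. Bystander.
- cartridge: White sealant cartridge, 48 across, 235 high with nozzle, standing left of the cabinet. Bystander.
- cup: Grey plastic cup, 76 across, 90 high, on the bench at the left. Bystander.
- module_bin: Blue bin of LED modules, 150 x 110 x 60 high, on the bench at the far left. Bystander.

How it is judged (in metres and radians):
On the way, in this order (a step that is already met when the one before it is completed fails the run):
1. the tray is pushed fully home while the door is still open (x of tray in the frame of cabinet above -0.034 m and z of tray in the frame of cabinet below 0.078 m and value of joint door above 0.8 rad), for 0.2 s.
2. the door is pushed shut (value of joint door below 0.03 rad), for 0.2 s.
3. START is pressed down (value of joint start_button above 0.0045 m), for 0.05 s.
At the end, for the whole second after the job is handed in: The tray is within 6 mm of its stop, the door within 0.03 rad of shut, START has been pressed at least 4.5 mm and released, STOP is up, and both sign pieces lie flat on the tray (x of tray in the frame of cabinet above -0.034 m and z of tray in the frame of cabinet below 0.078 m and z of heart_sign in the frame of tray between -0.005 and 0.015 m and angle between each of heart_sign, plus_sign's own z axis and vertical below 0.15 rad and x of heart_sign in the frame of tray between -0.105 and 0.105 m and z of plus_sign in the frame of tray between -0.005 and 0.015 m and x of plus_sign in the frame of tray between -0.105 and 0.105 m and value of joint door below 0.03 rad and value of joint each of start_button, stop_button below 0.0015 m and linear speed of tray below 0.02 m/s); the robot touches nothing.
It fails at once if the robot touches a wet sign piece, or a piece is lifted, tipped or thrown off the tray (contact force between any of heart_sign, plus_sign and the fingers above 0.3 N or contact force between any of heart_sign, plus_sign and the arm above 0.3 N or not (z of heart_sign in the frame of tray between -0.005 and 0.015 m and angle between each of heart_sign, plus_sign's own z axis and vertical below 0.15 rad and x of heart_sign in the frame of tray between -0.105 and 0.105 m and z of plus_sign in the frame of tray between -0.005 and 0.015 m and x of plus_sign in the frame of tray between -0.105 and 0.105 m)).
It fails at once if the tray (faster than 0.35 m/s) or the door (faster than 2.5 rad/s) is slammed (linear speed of tray above 0.35 m/s or velocity of joint door below -2.5 rad/s).
It fails at once if the tray is lifted (15 mm) or pulled out further (z of tray in the frame of cabinet above 0.085 m or x of tray in the frame of cabinet below -0.145 m).
It fails at once if STOP is pressed, or START before the door is shut (value of joint stop_button above 0.0025 m or (value of joint start_button above 0.003 m and value of joint door above 0.06 rad)).
It fails at once if a bystander is moved more than 20 mm (distance of any of arrow_sign, resin_bottle, primer_jar, tape_roll, screwdriver, cartridge, cup, module_bin from where it was at the start of the episode above 0.02 m).
It also fails if it takes over 64 s, if anything falls off the work surface, if the arm or the gripper's body presses on something with over 40 N, if the wrist force passes 120 N, or if a joint passes its speed limit or range.

### The arm

A 7-joint arm with a two-finger parallel gripper is mounted at the origin on the work surface. World frame = base frame: x ahead of the robot, y to its left, z up, the work surface at z = 0. Lengths are in mm, angles in rad, forces in N, time in s.
With the tool pointing down it reaches from about 425 to 925 mm from the base axis. Payload 6.8 kg.
Tool frame: the origin (TCP) lies at the very end of the fingers, on their centre line; the grasp point (between the pads) lies 19 mm behind it; z points along the fingers, y is the line along which they close (so a half turn about z gives the same grasp; the last joint's range is limited). The gripper opens to 88 mm and grips with 3 to 60 N. Pads are 20 mm wide; open, the fingers measure 115 mm over their backs; the gripper's body (75 mm by 178 mm) begins 61 mm behind the grasp point.
Start: joints at [-1.419, 0.477, 0.022, 1.555, -0.011, 1.109, -0.083], TCP at [173.394, 652.366, 222.664] pointing down, gripper open.
Joint ranges: [-2.96, 2.96], [-0.34, 2.1], [-1.41, 1.46], [0.24, 2.44], [-1.37, 4.51], [0.17, 1.92], [-2.96, 2.96]. Speed limits (rad/s): [2.39, 2.39, 3.14, 3.14, 3.14, 3.14, 3.14].

### API

Orientations are given as a unit quaternion [w, x, y, z].
In Python, from plant import move_ptp, move_l, movej, gripper_to, pause, solve_ik, grab_frame, PlanningError, job_done, current_t, current_qpos, current_qvel, current_effort, current_ee_pos, current_eef_rot, current_ft_force, current_ft_torque, current_grip_width, current_gripper_force gives the robot as it stands. Calls block until the motion is done:
- move_ptp(position, orientation): joint-space move of the TCP to a pose.
- move_l(position, rotation=None, feed=150, guard=None): straight line of the TCP; rotation=None keeps the orientation; feed is the mean speed in mm/s. With guard (N) it stops when the force on the tool has changed by that much, and returns True; else False.
- movej(angles): joint-space move.
- gripper_to(opening): opening from 0.0 (shut) to 1.0 (fully open); the grip force is fixed at half the most; returns when the fingers have stopped.
- pause(seconds).
- solve_ik(position, orientation): joint angles nearest the present ones, or None.
- grab_frame(name): name is "scene" or "top" or "wrist"; returns a dict with "image" (400x640x3 uint8, red, green, blue), "range_z" (400x640 float32, mm along the optical axis (not along the pixel's ray), 0 where there is no reading), "fx", "fy", "cx", "cy" (pixels), "eye" and "attitude" of the camera in the world. Camera axes: x right, y up, looking along -z (the intrinsics and any distortion apply to the point x, -y, -z); pixel columns grow to the right and rows downward; lengths in mm; the calibration is good to about 2 mm. A picture is of the moment at which its call begins.
A pose or a line that the arm cannot do raises PlanningError and nothing moves.
- job_done(): hands the job in; it is judged then, once.
Readings, each from a call of its own:
- current_t(): time.
- current_qpos(): joint angles.
- current_qvel(): joint speeds.
- current_effort(): joint torques, N m.
- current_ee_pos(): TCP position.
- current_eef_rot(): TCP orientation.
- current_ft_force(): force on the tool from outside, world axes, zero at the start.
- current_ft_torque(): the same for the moment, N m.
- current_grip_width(): opening from 0.0 (shut) to 1.0 (fully open).
- current_gripper_force(): force on a finger pad.
Only numpy, scipy, OpenCV 4.12 (cv2) and the standard library are available. Lean on these libraries where they do the work, as an engineer would, in place of code of your own. Each camera call takes 0.05 s, during which the arm holds its last target. There are 200 camera calls.

## Working session

There is one attempt and no reset: what is moved stays moved. The work goes in short steps, each a Python script; the robot and the scene stay as the last script left them, time stands still between calls to the robot, and variables do not carry over. Pictures are saved under pics/ and viewed, at most 10 in all, crops included, and the job is handed in when it is done.

```bash
mkdir -p pics; ls
cat > h.py <<'E'
from plant import *
import numpy as np, cv2
from scipy.spatial.transform import Rotation as R
def att(f):
    a=np.array(f["attitude"],float)
    return a if a.shape==(3,3) else R.from_quat(a[[1,2,3,0]]).as_matrix()
def cloud(f):
    v,u=np.mgrid[:400,:640]; z=f["range_z"].astype(float)
    c=np.stack([(u-f["cx"])/f["fx"]*z,-(v-f["cy"])/f["fy"]*z,-z],-1)
    return c@att(f).T+np.array(f["eye"])
E
python3 - <<'E'
from h import *
for n in ("scene","top"):
    f=grab_frame(n); cv2.imwrite(f"pics/{n}0.png",f["image"][...,::-1]); np.savez(f"{n}0.npz",**f)
    print(n,f["eye"],f["attitude"],f["fx"],[k for k in f], (f["range_z"]>0).mean())
print(current_t(),current_eef_rot())
E
```

```text
pics
scene [  10.50126161  -15.890456   1324.91900934] [ 0.73205315  0.17048473 -0.14134932 -0.64424647] 364.13079320862875 ['image', 'range_z', 'fx', 'fy', 'cx', 'cy', 'eye', 'attitude'] 0.99593359375
top [ 466.1305375    52.82109703 1667.38414233] [-0.6982355  -0.02722178  0.02454593  0.71492913] 431.4809974990731 ['image', 'range_z', 'fx', 'fy', 'cx', 'cy', 'eye', 'attitude'] 0.99574609375
0.1 [-4.69371902e-05  1.29584418e-01  9.91568100e-01 -7.61511944e-04]
```

View pics/scene0.png

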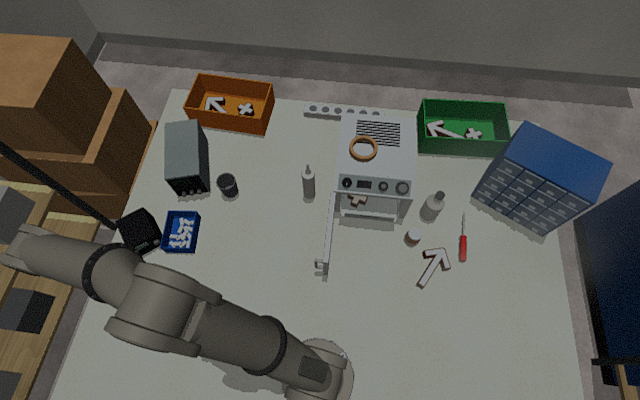

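View pics/top0.png

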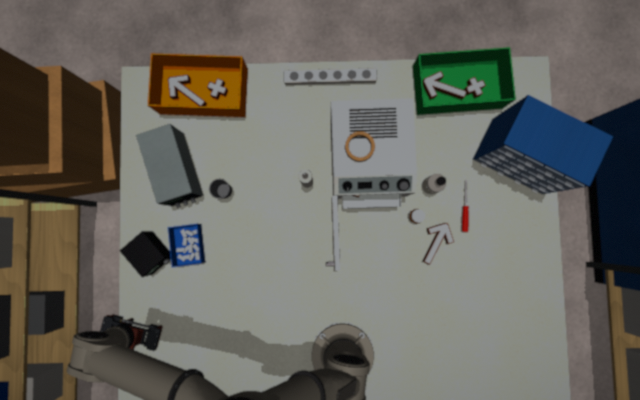

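The scene view shows the open door at about (328,235), the tray plate at (370,215) and the buttons at (385–403,187). The top view shows the cabinet at cols 332–415, rows 100–193, the door along col 335 (rows 197–268) and the tray front at rows 203–208.

```bash
cat > m.py <<'E'
from h import *
f=dict(np.load("top0.npz")); P=cloud(f)
def pix(us,vs): 
    for u,v in zip(us,vs): print((u,v),P[v,u].round())
Z=P[...,2]
box=np.zeros((400,640),bool); box[95:200,325:420]=1
m=box&(abs(Z-225)<6)
Q=P[m][:,:2].astype(np.float32)
print("top rect",cv2.minAreaRect(Q), m.sum())
# door: tall points in front
box=np.zeros((400,640),bool); box[198:275,325:345]=1
m=box&(Z>165)&(Z<200); D=P[m]; print("door",m.sum(),np.median(D[:,2]),D[:,:2].min(0),D[:,:2].max(0)); print(cv2.fitLine(D[:,:2].astype(np.float32),cv2.DIST_HUBER,0,.01,.01).ravel())
box=np.zeros((400,640),bool); box[194:212,340:412]=1
m=box&(abs(Z-106)<8); T=P[m]; print("plate",m.sum(),np.median(T[:,2]),cv2.minAreaRect(T[:,:2].astype(np.float32)))
pix([404,386,362,347,412,415,325],[185,185,185,185,185,216,264])
g=f["image"][90:280,310:470][...,::-1]; cv2.imwrite("pics/c.png",cv2.resize(g,None,fx=4,fy=3.1,interpolation=cv2.INTER_CUBIC))
for v in range(186,212,1): print(v,P[v,375].round())
E
python3 m.py
```

```text
top rect ((752.7406005859375, -118.07186889648438), (314.09820556640625, 280.73394775390625), 0.4850452244281769) 5960
door 394 187.7967209442687 [331.71203683   7.02836586] [577.89869247  26.89462661]
[9.9988914e-01 1.4888589e-02 4.5367041e+02 1.7210817e+01]
plate 67 104.28731003023108 ((570.9931640625, -121.61170196533203), (47.19297409057617, 225.339111328125), 0.5334886312484741)
(404, 185) [ 612. -215.  235.]
(386, 185) [ 614. -156.  227.]
(362, 185) [618. -77. 206.]
(347, 185) [618. -25. 225.]
(412, 185) [ 615. -247.  205.]
(415, 216) [ 513. -281.   71.]
(325, 264) [349.  55. 128.]
186 [ 614. -121.  208.]
187 [ 611. -122.  202.]
188 [ 608. -122.  201.]
189 [ 604. -121.  201.]
190 [ 601. -122.  196.]
191 [ 598. -122.  198.]
192 [ 595. -122.  192.]
193 [ 592. -123.  186.]
194 [ 589. -123.  181.]
195 [ 594. -137.   69.]
196 [ 590. -136.   70.]
197 [ 586. -135.   76.]
198 [ 583. -136.   71.]
199 [ 579. -136.   73.]
200 [ 576. -136.   71.]
201 [ 572. -135.   74.]
202 [ 567. -134.   83.]
203 [ 564. -134.   78.]
204 [ 560. -134.   82.]
205 [ 557. -135.   69.]
206 [ 551. -131.  103.]
207 [ 548. -131.  101.]
208 [ 549. -143.    3.]
209 [ 546. -143.   -3.]
210 [ 542. -143.    2.]
211 [ 538. -142.    4.]
```

```bash
cat >> h.py <<'E'
def quat(a,yaw=0.,flip=0):
    """tool z leans a rad from down towards heading yaw; tool y horizontal"""
    z=np.array([np.sin(a),0,-np.cos(a)]); y=np.array([0,1.,0]); x=np.cross(y,z)
    M=R.from_euler('z',yaw).as_matrix()@np.c_[x,y,z]
    if flip: M=M@np.diag([-1,-1,1])
    return R.from_matrix(M).as_quat()[[3,0,1,2]]
YAW=.0085; C=np.array([750,-118.]); H=np.array([589.5,9.3])
def door(th,off,r=170):
    """finger centre and tool yaw for door angle th, off mm from outer face"""
    d=R.from_euler('z',YAW-th).as_matrix()[:2,:2]@[0,-1]; n=np.array([d[1],-d[0]])
    return np.r_[H+r*d+n*(19+off),160.], YAW-th
E
python3 - <<'E'
from h import *
for th in (1.56,.8,0):
  p,y=door(th,10); print(th,p.round(),[np.round(q,2) if (q:=solve_ik(p,quat(0,y,fl))) is not None else None for fl in(0,1)])
for a in (.6,.8,1.0):
 for p in([470,-120,83],[595,-120,83],[450,-120,380]): print(a,p,[np.round(q,2) if (q:=solve_ik(p,quat(a,0,fl))) is not None else None for fl in(0,1)])
print(solve_ik([620,-214,220],quat(.52)),solve_ik([560,-214,320],quat(.52)))
E
```

```text
1.56 [419.  35. 160.] [array([-0.86,  0.15,  0.7 ,  2.23, -0.14,  0.8 , -0.05]), array([ 0.79,  0.34, -1.17,  2.14,  0.4 ,  0.9 ,  2.55])]
0.8 [448. -90. 160.] [array([-0.68,  0.27,  0.87,  2.16, -0.28,  0.83,  1.15]), array([-0.94,  0.49,  1.3 ,  2.17, -0.6 ,  0.92, -1.64])]
0 [ 562. -161.  160.] [array([-0.36,  0.48,  0.71,  1.87, -0.38,  0.93,  2.11]), array([-0.53,  0.58,  0.98,  1.88, -0.58,  0.99, -0.85])]
0.6 [470, -120, 83] [None, None]
0.6 [595, -120, 83] [array([ 0.78,  0.51, -0.76,  2.25,  2.01,  0.26, -0.18]), array([ 0.62,  0.46, -0.56,  2.26,  2.26,  0.18,  2.67])]
0.6 [450, -120, 380] [array([ 0.19, -0.32,  0.02,  2.2 , -0.18,  0.68,  1.88]), array([ 0.09, -0.33,  0.09,  2.21, -0.12,  0.68, -1.32])]
0.8 [470, -120, 83] [None, None]
0.8 [595, -120, 83] [array([ 1.13,  0.82, -1.18,  2.35,  2.37,  0.64, -0.29]), array([ 0.99,  0.67, -0.98,  2.36,  2.56,  0.55,  2.56])]
0.8 [450, -120, 380] [None, None]
1.0 [470, -120, 83] [None, None]
1.0 [595, -120, 83] [None, None]
1.0 [450, -120, 380] [None, None]
[ 0.64310648  0.27386525 -0.38136462  1.99176636 -0.12084482  0.39811266
  1.97077653] [ 0.73027784  0.06668333 -0.38547118  1.98272021 -0.25482501  0.62026652
  2.0945125 ]
```

Run:
```python
from h import *
import itertools
for a,yw,tw in itertools.product((.5,.6,.7),(-.8,-.4,0,.4,.8),(0,1.57)):
  for fl in(0,1):
    Q=R.from_quat(quat(a,yw,fl)[[1,2,3,0]])*R.from_euler('z',tw); q=Q.as_quat()[[3,0,1,2]]; M=Q.as_matrix()
    hx,hy=10,13.5
    cor=np.array([[sx*hx,sy*hy,0] for sx in(-1,1) for sy in(-1,1)])@M.T
    k=cor[cor[:,0].argmax()]
    body=np.array([[sx*37.5,sy*89,-80] for sx in(-1,1) for sy in(-1,1)])@M.T
    tcp=np.array([602,-120,94])-k
    b=body+tcp; clr=(589-b[b[:,2]<200][:,0]).min() if (b[:,2]<200).any() else 99
    if clr<3: continue
    s=[solve_ik(tcp-[d,0,0],q) is not None for d in(75,55,30,0)]
    if s[1]: print(a,yw,tw,fl,s,round(clr),tcp.round(),k.round(), np.round(solve_ik(tcp-[55,0,0],q),2))
```

```text
0.5 -0.8 1.57 0 [True, True, True, True] 57 [ 587. -118.   88.] [15. -2.  6.] [-0.6   0.4   0.55  2.31  0.85  0.25 -1.72]
0.5 -0.8 1.57 1 [True, True, True, True] 57 [ 587. -118.   88.] [15. -2.  6.] [-0.51  0.38  0.44  2.31  0.94  0.29  1.33]
0.5 -0.4 1.57 0 [True, True, True, True] 95 [ 587. -125.   88.] [15.  5.  6.] [ 0.34  0.34 -0.38  2.33  1.51  0.31 -1.83]
0.5 -0.4 1.57 1 [True, True, True, True] 95 [ 587. -125.   88.] [15.  5.  6.] [-0.02  0.31  0.02  2.35  1.53  0.18  1.26]
0.5 0 1.57 0 [True, True, True, True] 115 [ 590. -110.   88.] [ 12. -10.   6.] [ 0.8   0.42 -0.77  2.31  1.5   0.22 -1.3 ]
0.5 0 1.57 1 [True, True, True, True] 115 [ 590. -110.   88.] [ 12. -10.   6.] [ 0.8   0.42 -0.77  2.31  1.5   0.22  1.84]
0.5 0.4 1.57 0 [True, True, True, True] 94 [ 587. -115.   88.] [15. -5.  6.] [ 0.44  0.36 -0.18  2.27 -1.12  0.27  1.74]
0.5 0.4 1.57 1 [True, True, True, True] 94 [ 587. -115.   88.] [15. -5.  6.] [ 0.1   0.36  0.22  2.29 -1.35  0.4  -1.2 ]
0.5 0.8 1.57 0 [True, True, True, True] 57 [ 587. -122.   88.] [15.  2.  6.] [ 0.53  0.43 -0.18  2.14 -0.83  0.53  1.9 ]
0.5
[... 1600 characters left out ...]
, True, True] 58 [ 588. -120.   85.] [14. -0.  9.] [-0.5   0.42  0.29  2.4   1.65  0.48 -2.62]
0.7 -0.8 1.57 1 [True, True, True, True] 58 [ 588. -120.   85.] [14. -0.  9.] [-0.61  0.44  0.42  2.4   1.67  0.42  0.49]
0.7 0.4 1.57 0 [True, True, True, True] 96 [ 589. -115.   85.] [13. -5.  9.] [ 0.9   0.47 -0.61  2.33  4.31  0.25  2.74]
0.7 0.4 1.57 1 [True, True, True, True] 96 [ 589. -115.   85.] [13. -5.  9.] [ 0.9   0.47 -0.61  2.33  4.31  0.25 -0.4 ]
0.7 0.8 1.57 0 [True, True, True, True] 58 [ 588. -120.   85.] [14.  0.  9.] [ 0.81  0.52 -0.38  2.16 -1.09  0.55  2.27]
0.7 0.8 1.57 1 [True, True, True, True] 58 [ 588. -120.   85.] [14.  0.  9.] [ 0.31  0.5   0.22  2.2  -1.36  0.8  -0.67]
```

```bash
cat > scan.py <<'E'
from h import *
import itertools
g=np.array(list(itertools.product(np.linspace(-37.5,37.5,5),np.linspace(-89,89,9),np.linspace(-80,-230,7))))
fi=np.array(list(itertools.product((-10,10),(-13.5,13.5),np.linspace(0,-80,9))))
def clear(p,M):
    b=np.r_[g,fi]@M.T+p; x,y,z=b.T
    front=589-x; slope=((-(x-590))*.5+(z-190)*.866)
    c1=np.where(z<190,front,np.maximum(slope,front))
    c1=np.where((z<173)&(z>42)&(abs(y+120)<100),99,c1)  # opening
    d=np.where(z<195,5-y,99)
    jar=np.where(z<80,np.hypot(x-513,y+281)-28,99); bot=np.where(z<180,np.hypot(x-620,y+310)-40,99)
    return min(c1.min(),d.min(),jar.min(),bot.min(),z.min())
if __name__=="__main__":
  out=[]
  for a,yw,tw in itertools.product((.5,.6,.7,.8),(0,.3,.5,.7,.9,1.1),(0,-.3,-.6,-.9)):
   for fl in(0,1):
    Q=R.from_quat(quat(a,yw,fl)[[1,2,3,0]])*R.from_euler('z',-tw); q=Q.as_quat()[[3,0,1,2]]; M=Q.as_matrix()
    cor=fi[fi[:,2]==0]@M.T; k=cor[cor[:,0].argmax()]
    tcp=np.array([602,-125,92])-k*[1,0,1]
    c=clear(tcp,M); c0=clear(tcp-[70,0,0],M)
    if min(c,c0)<6: continue
    s=[solve_ik(tcp-[d,0,0],q) for d in(75,0)]
    if any(v is None for v in s): continue
    J=np.array(s)
    out.append((J[:,5].min(),a,yw,tw,fl,round(c),round(c0),k.round(),J.round(2).tolist()))
  out.sort(key=lambda o:-o[0])
  for o in out[:12]: print(*o)
E
python3 scan.py
```

```text
1.613755755302185 0.8 0.5 -0.9 1 7 68 [10.  6. 12.] [[-0.38, 1.09, 1.26, 2.42, 4.34, 1.67, 0.08], [-0.44, 1.13, 1.26, 2.29, 4.27, 1.61, -0.08]]
1.5809502916820186 0.8 0.5 -0.6 1 12 68 [  8. -15.   0.] [[-0.38, 1.04, 1.26, 2.42, 4.37, 1.62, 0.37], [-0.44, 1.08, 1.26, 2.28, 4.3, 1.58, 0.21]]
1.3212961667569505 0.8 0.5 -0.6 0 12 68 [  8. -15.   0.] [[-0.38, 1.04, 1.26, 2.42, 4.37, 1.62, -2.77], [-0.35, 0.86, 1.05, 2.28, 4.37, 1.32, -2.86]]
0.4434724076791652 0.8 0.5 -0.9 0 7 68 [10.  6. 12.] [[-0.01, 0.59, 0.64, 2.41, 4.42, 1.02, -2.92], [0.75, 0.56, -0.38, 2.22, 4.5, 0.44, -2.95]]
0.437777544021442 0.8 0.7 -0.9 1 7 44 [ 9.  8. 12.] [[1.03, 0.58, -0.57, 2.24, -1.3, 0.47, 0.02], [0.93, 0.64, -0.57, 2.1, -1.22, 0.44, -0.14]]
0.2684128467072157 0.7 0.5 -0.6 0 8 65 [  8. -15.   0.] [[-0.44, 0.94, 1.26, 2.39, 4.47, 1.44, -2.85], [1.31, 0.86, -1.23, 2.14, 1.14, 0.27, 0.86]]
0.26841284670721516 0.7 0.5 -0.6 1 8 65 [  8. -15.   0.] [[-0.44, 0.94, 1.26, 2.39, 4.47, 1.44, 0.29], [1.31, 0.86, -1.23, 2.14, 1.14, 0.27, -2.29]]
0.25383319450589675 0.8 0.3 -0.9 1 6 56 [11.  4. 12.] [[1.39, 0.77, -1.15, 2.41, 2.75, 0.26, 1.97], [1.24, 0.81, -1.11, 2.27, 2.54, 0.25, 2.14]]
0.23746986624740019 0.8 0.7 -0.9 0 7 44 [ 9.  8. 12.] [[1.34, 0.74, -0.96, 2.22, -0.76, 0.26, 2.7], [1.23, 0.81, -0.97, 2.09, -0.45, 0.24, 2.34]]
0.22354922907815625 0.6 0 0 0 9 41 [  8. -14.   6.] [[0.86, 0.41, -0.76, 2.4, 2.39, 0.22, -0.56], [0.79, 0.5, -0.76, 2.25, 1.99, 0.24, -0.15]]
0.22354922907815586 0.6 0 0 1 9 41 [ 8. 14.  6.] [[0.86, 0.41, -0.76, 2.4, 2.39, 0.22, 2.58], [-0.05, 0.41, 0.25, 2.3, 4.01, 0.23, 0.81]]
0.20520327239000122 0.7 0.3 -0.6 0 6 50 [10.  9. 10.] [[1.34, 0.7, -1.16, 2.37, 2.23, 0.21, -0.45], [1.23, 0.79, -1.15, 2.23, 1.9, 0.27, -0.12]]
```

```bash
cat > scan2.py <<'E'
from scan import *
out=[]
for a,yw,tw in itertools.product((.7,.8,.9,1.0),(.6,.75,.9,1.05),(-.6,-.75,-.9,-1.05)):
  for fl in(0,1):
    Q=R.from_quat(quat(a,yw,fl)[[1,2,3,0]])*R.from_euler('z',-tw); q=Q.as_quat()[[3,0,1,2]]; M=Q.as_matrix()
    cor=fi[fi[:,2]==0]@M.T; k=cor[cor[:,0].argmax()]
    tcp=np.array([602,-130,92])-k*[1,0,1]
    c=clear(tcp,M); c0=clear(tcp-[70,0,0],M)
    if min(c,c0)<5: continue
    s=[solve_ik(tcp+d,q) for d in([-75,0,0],[-40,0,0],[0,0,0],[-75,0,100],[-75,0,200])]
    if any(v is None for v in s[:3]): continue
    n=sum(v is not None for v in s)
    J=np.array([v for v in s if v is not None])
    out.append((np.ptp(J,axis=0).max().round(2),n,J[:,5].min().round(2),a,yw,tw,fl,round(c),round(c0),k.round(),tcp.round(),J[[0,2,-1]].round(2).tolist()))
out.sort(key=lambda o:o[0])
for o in out[:10]: print(*o)
E
python3 scan2.py
```

```text
0.58 5 0.33 0.9 0.75 -0.9 0 5 50 [  9. -14.  -3.] [ 593. -130.   95.] [[1.4, 0.78, -0.97, 2.19, -0.82, 0.37, 2.84], [1.28, 0.84, -0.97, 2.06, -0.67, 0.33, 2.64], [1.32, 0.26, -0.79, 2.09, -0.97, 0.87, 2.65]]
0.63 5 0.31 0.9 0.75 -1.05 0 7 15 [ 9.  6. 13.] [ 593. -130.   79.] [[1.4, 0.83, -0.97, 2.19, -0.8, 0.33, 2.7], [1.28, 0.88, -0.97, 2.06, -0.65, 0.31, 2.49], [1.14, 0.25, -0.59, 2.11, -1.04, 0.88, 2.58]]
1.58 5 0.54 1.0 0.75 -0.9 1 6 35 [  9. -13.  -4.] [ 593. -130.   96.] [[1.25, 0.73, -0.71, 2.21, -1.25, 0.58, 0.15], [1.12, 0.77, -0.69, 2.08, -1.24, 0.55, 0.05], [-0.05, 0.28, 0.85, 2.2, -1.35, 1.28, -0.13]]
1.65 5 0.53 0.9 0.75 -1.05 1 7 15 [ 9.  6. 13.] [ 593. -130.   79.] [[1.1, 0.66, -0.58, 2.21, -1.29, 0.57, -0.03], [0.99, 0.71, -0.57, 2.08, -1.25, 0.53, -0.15], [-0.26, 0.33, 1.07, 2.19, -1.32, 1.29, -0.32]]
1.66 5 0.55 0.9 0.75 -0.9 1 5 50 [  9. -14.  -3.] [ 593. -130.   95.] [[1.1, 0.62, -0.58, 2.21, -1.26, 0.59, 0.07], [1.0, 0.68, -0.59, 2.08, -1.22, 0.55, -0.06], [-0.28, 0.28, 1.07, 2.18, -1.28, 1.26, -0.22]]
1.71 5 0.34 0.7 0.6 -0.75 1 5 71 [ 9. 10. 11.] [ 593. -130.  
[... 263 characters left out ...]
, 0.91, -1.21, 2.1, 0.87, 0.3, 1.1], [1.05, 0.13, -0.59, 2.11, -0.85, 0.75, 2.48]]
2.0 5 0.23 0.8 0.6 -0.75 1 11 79 [  8. -15.  -1.] [ 594. -130.   93.] [[1.32, 0.67, -0.94, 2.26, -1.11, 0.23, -0.07], [1.07, 0.65, -0.75, 2.14, -1.22, 0.29, -0.05], [-0.43, 0.1, 1.06, 2.22, -1.14, 0.94, -0.35]]
2.12 5 0.23 0.8 0.6 -0.9 0 7 53 [ 9.  7. 12.] [ 593. -130.   80.] [[1.57, 1.03, -1.34, 2.26, 1.11, 0.28, 0.85], [1.39, 0.99, -1.24, 2.13, 0.95, 0.23, 0.95], [1.09, 0.15, -0.59, 2.16, -1.02, 0.76, 2.53]]
2.43 5 0.26 0.9 0.6 -1.05 0 9 32 [10.  4. 13.] [ 592. -130.   79.] [[1.64, 1.18, -1.39, 2.27, 1.25, 0.29, 0.67], [1.48, 1.17, -1.35, 2.14, 1.25, 0.28, 0.63], [1.14, 0.18, -0.59, 2.19, -1.17, 0.78, 2.57]]
```

```bash
cat >> h.py <<'E'
def qtray():
    Q=R.from_quat(quat(.9,.75,0)[[1,2,3,0]])*R.from_euler('z',.9); return Q.as_quat()[[3,0,1,2]]
E
python3 - <<'E'
from h import *
gripper_to(0)
p=current_ee_pos(); move_l([p[0],p[1],420],feed=200)
move_ptp([480,-130,430],quat(.2,.4)); print(current_qpos().round(2) if hasattr(current_qpos(),'round') else current_qpos())
q=qtray()
for z in(295,): print(solve_ik([515,-130,z],q))
move_ptp([515,-130,295],q); print(current_t(),np.round(current_qpos(),2),np.round(current_ee_pos()))
f=grab_frame("scene"); cv2.imwrite("pics/s1.png",f["image"][100:300,200:500,::-1].repeat(2,0).repeat(2,1))
f=grab_frame("wrist"); cv2.imwrite("pics/w1.png",f["image"][...,::-1])
E
```

```text
[-0.87 -0.21  0.94  1.81  0.08  1.28  2.03]
[ 0.24208289  0.17240373  0.42927117  2.15776782 -1.18285077  1.07981257
  2.82827548]
6.8417 [ 0.24  0.17  0.43  2.16 -1.18  1.08  2.83] [ 515. -129.  295.]
```

View pics/s1.png

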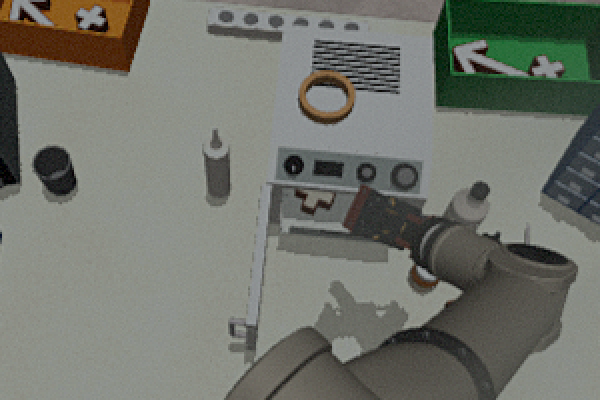

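View pics/w1.png

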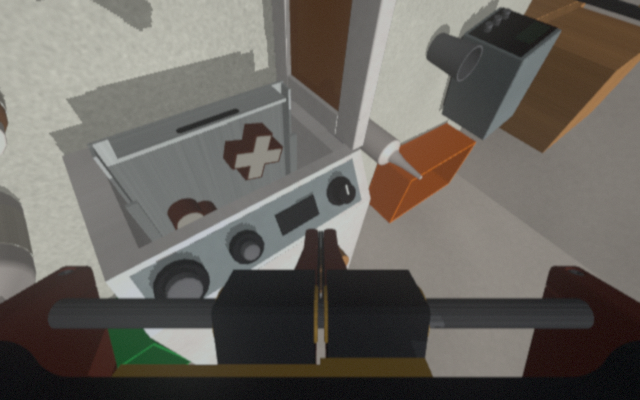

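The scene crop shows the gripper above the tray front, with the plate at (335,245), the door at (258,255) and a clear path down. The wrist view shows the plate's handle slot at (208,120), the plus at (252,150) and the heart at (190,215), both behind the plate.

Run:
```python
from h import *
q=qtray()
try:
    print(move_l([515,-128,94],feed=80,guard=8))
    print("down")
except PlanningError as e:
    print("PE",e); 
    for z in (250,200,150,94): print(z,np.round(solve_ik([515,-128,z],q),2))
print(current_t(),np.round(current_qpos(),2),np.round(current_ee_pos()),np.round(current_ft_force(),1))
f=grab_frame("wrist"); cv2.imwrite("pics/w2.png",f["image"][...,::-1])
```

```text
PE the arm cannot follow that straight line within its joint ranges
250 [ 0.28  0.25  0.39  2.2  -1.26  1.05  2.96]
200 [ 1.12  0.39 -0.58  2.18 -1.12  0.75  2.92]
150 [ 1.41  0.63 -0.97  2.19 -0.87  0.49  2.79]
94 [ 1.4   0.78 -0.97  2.2  -0.84  0.36  2.86]
6.9417 [ 0.24  0.17  0.43  2.16 -1.18  1.08  2.83] [ 516. -129.  296.] [ 0.4 -0.1  0.2]
```

View pics/w2.png

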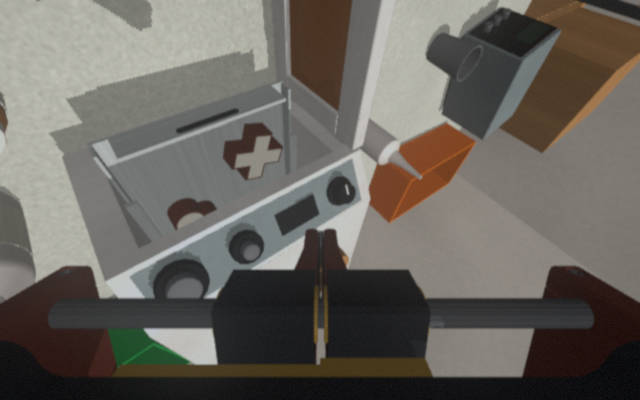

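The wrist view is unchanged (plate slot at (208,120)); the line was refused and nothing moved. I'll switch to the elbow-right branch, then descend.

Run:
```python
from h import *
q=qtray()
try: move_l([500,-130,350],feed=150)
except PlanningError as e: print("PE1",e)
movej([1.32,.26,-.79,2.09,-.97,.87,2.65]); print(np.round(current_ee_pos()))
try:
    move_ptp([515,-128,280],q); print(np.round(current_qpos(),2))
    print(move_l([515,-128,94],feed=80,guard=8))
except PlanningError as e: print("PE",e)
print(current_t(),np.round(current_qpos(),2),np.round(current_ee_pos()),np.round(current_ft_force(),1))
```

```text
[ 518. -129.  296.]
[ 1.32  0.28 -0.79  2.11 -0.98  0.84  2.68]
False
11.5417 [ 1.37  0.75 -0.92  2.2  -0.92  0.39  2.93] [ 515. -128.   94.] [ 0.7 -0.6  0.6]
```

Run:
```python
from h import *
def st(): print(round(current_t(),1),np.round(current_ee_pos(),1),np.round(current_ft_force(),1))
try:
    print(move_l([528,-128,94],feed=60,guard=8)); st()
    print(move_l([570,-128,94],feed=35,guard=14)); st()
    print(move_l([603,-128,94],feed=30,guard=14)); st()
    f=grab_frame("scene"); cv2.imwrite("pics/s2.png",f["image"][100:300,200:500,::-1].repeat(2,0).repeat(2,1))
except PlanningError as e: print("PE",e); st()
```

```text
False
11.9 [ 528.6 -127.8   94.2] [-0.6  0.7  0.5]
False
13.3 [ 570.  -128.1   94. ] [-2.6  0.3 -1.1]
True
14.1 [ 593.  -125.9   93.4] [-1.6  0.6  0.8]
```

View pics/s2.png

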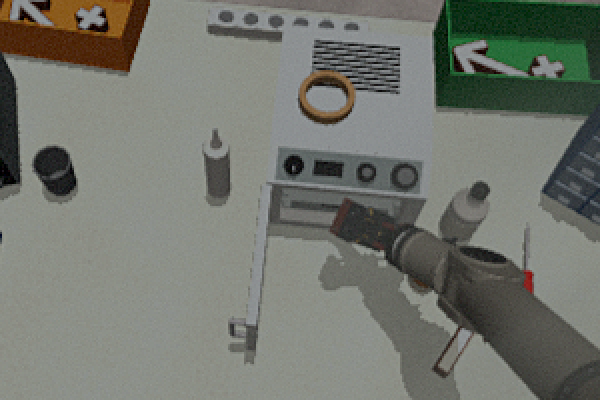

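The scene crop shows the tray plate now inside the opening at about (330,205), with the door still open. I'll back off and measure the plate.

Run:
```python
from h import *
def st(): print(round(current_t(),1),np.round(current_ee_pos(),1),np.round(current_ft_force(),1),np.round(current_qpos(),2))
move_l([530,-128,94],feed=90); st()
f=grab_frame("scene"); P=cloud(f)
cv2.imwrite("pics/s3.png",f["image"][180:240,330:430,::-1].repeat(6,0).repeat(6,1))
x,y,z=P[180:240,330:430].reshape(-1,3).T
for y0 in (-40,-60,-80,-100,-160,-180):
    m=(abs(y-y0)<8)&(z>78)&(z<100)&(x<640); print(y0,m.sum(),np.percentile(x[m],[10,50,90]).round(1) if m.sum() else None)
```

```text
14.9 [ 530.5 -128.3   94.2] [ 0.1 -0.5  0.2] [ 1.34  0.77 -0.92  2.17 -0.89  0.39  2.89]
-40 12 [601.8 603.3 623.7]
-60 9 [601.6 602.5 604.2]
-80 10 [602.1 603.3 623.4]
-100 13 [603.1 603.7 605.2]
-160 15 [603.1 604.5 626.5]
-180 10 [603.7 605.1 606.1]
```

View pics/s3.png

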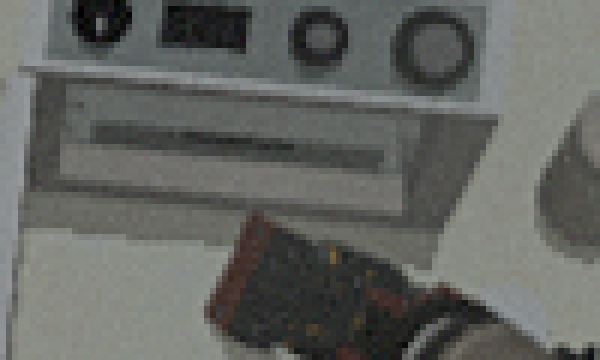

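The crop shows the tray plate seated well inside the opening, with its slot at (240,145), and START at (432,48). The depth gives the plate face at x of about 603, which is home. Now the door.

Run:
```python
from h import *
def st(): print(round(current_t(),1),np.round(current_ee_pos(),1),np.round(current_ft_force(),1),np.round(current_qpos(),2))
f=grab_frame("scene"); P=cloud(f)
print("START",np.median(P[185:191,399:405].reshape(-1,3),0).round(1),"panel below",P[193,402].round(1),"STOP",np.median(P[185:188,382:385].reshape(-1,3),0).round(1))
move_l([515,-128,260],feed=150)
p,y=door(1.56,55)
p[2]=400; move_ptp(p,quat(0,y)); st()
p[2]=300; move_ptp(p,quat(0,y)); st()
for fl in (0,):
  for th in (1.56,1.2,.8,.4,0.):
    pp,y=door(th,10); print(th,np.round(solve_ik(pp,quat(0,y,fl)),2))
```

```text
START [ 612.2 -212.9  226. ] panel below [ 601.4 -218.5  207. ] STOP [ 610.1 -150.1  225.7]
18.7 [418.1  79.6 399.7] [-0.3  0.6  0.6] [ 0.94 -0.05 -1.18  1.79 -0.05  1.37 -0.22]
19.2 [418.3  80.2 300.6] [-0.1  0.4  0.5] [ 0.88  0.09 -1.24  1.95  0.09  1.16 -0.37]
1.56 [ 0.76  0.32 -1.13  2.14  0.37  0.89 -0.57]
1.2 [ 0.9   0.32 -1.11  2.14  0.37  0.89 -0.05]
0.8 [ 0.99  0.4  -1.1   2.07  0.44  0.93  0.43]
0.4 [ 1.04  0.55 -1.15  1.94  0.58  1.04  0.8 ]
0.0 [ 1.01  0.72 -1.21  1.78  0.73  1.18  1.15]
```

Run:
```python
from h import *
def st(): print(round(current_t(),1),np.round(current_ee_pos(),1),np.round(current_ft_force(),1),np.round(current_qpos(),2))
try:
    p,y=door(1.56,50); print(move_l(p,quat(0,y),feed=120,guard=10)); st()
    p,y=door(1.56,12); print(move_l(p,quat(0,y),feed=60,guard=8)); st()
    for th in np.linspace(1.4,0.05,8):
        p,y=door(th,10)
        g=move_l(p,quat(0,y),feed=70,guard=14); print(round(th,2),g,np.round(current_ft_force(),1),round(current_t(),1))
        if g: break
    st()
except PlanningError as e: print("PE",e); st()
```

```text
False
20.5 [418.7  75.2 160.6] [-0.8 -0.5  0.1] [ 0.66  0.33 -1.12  2.13  0.38  0.9  -0.66]
False
21.3 [419.   37.1 160.1] [ 0.6  0.  -0.1] [ 0.75  0.32 -1.12  2.14  0.37  0.89 -0.57]
1.4 False [ 0.3 -0.5 -0.1] 21.9
1.21 False [ 0.1  0.4 -0.1] 22.5
1.01 False [-0.2  0.5  1. ] 23.1
0.82 False [-0.4  0.2 -0.2] 23.8
0.63 False [-0.3  0.9 -0.4] 24.4
0.44 False [-0.   0.2  0.6] 25.0
0.24 False [-0.  -0.1 -0.3] 25.6
0.05 False [-1.1  0.   0.2] 26.3
26.3 [ 553.2 -159.1  160. ] [-1.1  0.   0.2] [ 1.05  0.74 -1.27  1.8   0.76  1.2   1.07]
```

Final press on the door, then back off and look.

Run:
```python
from h import *
def st(): print(round(current_t(),1),np.round(current_ee_pos(),1),np.round(current_ft_force(),1),np.round(current_qpos(),2))
p,y=door(-.03,8,150); print(move_l(p,quat(0,y),feed=25,guard=12)); st()
p,y=door(0,80); print(move_l(p,quat(0,y),feed=100)); 
print(move_l([480,-190,340],feed=150)); st()
f=grab_frame("scene"); P=cloud(f); np.savez("s4.npz",**f)
cv2.imwrite("pics/s4.png",f["image"][160:260,310:470,::-1].repeat(5,0).repeat(5,1))
for u in (345,360,380,395):
    c=P[185:240,u]; m=(c[:,2]>40)&(c[:,2]<185)&(c[:,0]<600); print(u,np.percentile(c[m][:,0],[10,50,90]).round(1),np.median(c[m][:,1]).round())
```

```text
True
26.8 [ 558.9 -151.4  159.1] [0.4 0.7 0.4] [ 1.02  0.75 -1.27  1.79  0.77  1.21  1.09]
False
False
29.0 [ 479.6 -189.9  339.1] [ 0.1  0.5 -0. ] [ 1.34  0.41 -1.38  1.72  0.41  1.36  1.46]
345 [572.  577.4 580.4] -31.0
360 [570.9 577.1 579.3] -86.0
380 [572.9 578.5 580.7] -159.0
395 [571.9 573.1 574. ] -213.0
```

View pics/s4.png

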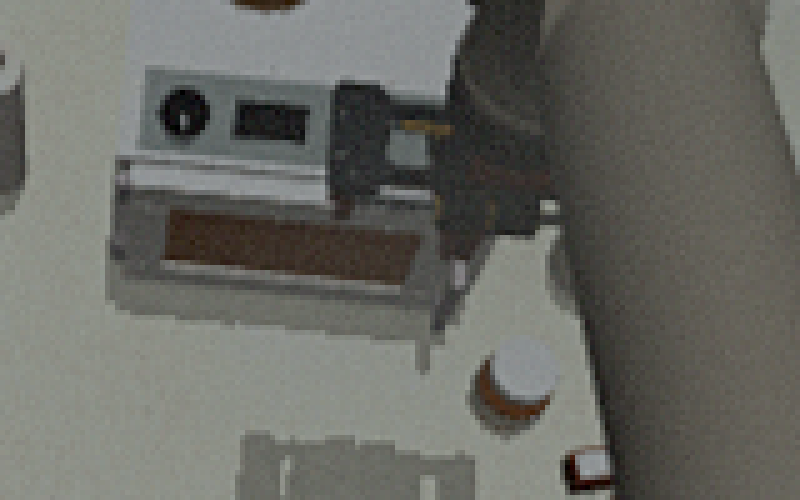

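The crop shows the door flush and shut, its window spanning (165–420, 210–280). The depth puts the face at x of about 572, parallel to the front. Now START.

Run:
```python
from h import *
def st(): print(round(current_t(),1),np.round(current_ee_pos(),1),np.round(current_ft_force(),1),np.round(current_qpos(),2))
n=np.array([-.5,0,.866]); T=np.array([615,-214,227.7])
move_ptp(T+n*90,quat(.5236)); st()
f=grab_frame("wrist"); P=cloud(f); np.savez("w5.npz",**f)
im=f["image"].copy()
def proj(p):
    c=att(f).T@(np.array(p)-f["eye"]); return int(f["cx"]-f["fx"]*c[0]/c[2]),int(f["cy"]+f["fy"]*c[1]/c[2])
cv2.drawMarker(im,proj(T),(255,0,0),cv2.MARKER_CROSS,14,1); print(proj(T))
cv2.imwrite("pics/w5.png",im[...,::-1])
g=f["range_z"];
```

```text
29.8 [ 569.9 -213.8  305.6] [-0.   0.2 -0.3] [ 1.53  0.33 -1.37  1.95  0.33  0.63  1.61]
(320, 203)
```

View pics/w5.png

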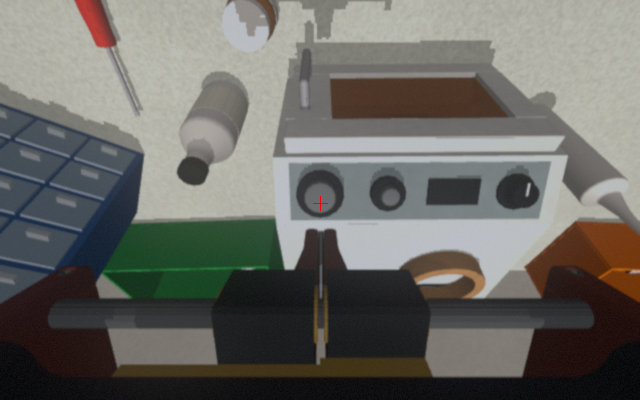

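The wrist view shows START's face centred at about (320,198), and my cross at (320,203) sits about 4 mm too far back. I'll shift the aim to x=612 and press.

Run:
```python
from h import *
def st(): print(round(current_t(),1),np.round(current_ee_pos(),1),np.round(current_ft_force(),1))
n=np.array([-.5,0,.866]); T=np.array([612,-214,226.])
move_l(T+n*12,quat(.5236),feed=80); st()
print(move_l(T-n*14,feed=15,guard=9)); p=np.array(current_ee_pos()); st(); print("depth past face",(T-p)@n)
pause(.15); st()
move_l(T+n*70,feed=80); move_l(T+n*70+[-60,0,80],feed=150); st()
f=grab_frame("wrist"); cv2.imwrite("pics/w6.png",f["image"][...,::-1])
```

```text
31.0 [ 606.2 -214.   236.8] [ 0.   0.  -0.3]
True
32.1 [ 614.2 -214.   222.3] [-6.6  0.2 10. ]
depth past face 4.313930919912148
32.2 [ 614.2 -214.   222.3] [-6.5  0.8  8.9]
34.3 [ 516.9 -214.   366.3] [-0.1 -0.9 -0.3]
```

View pics/w6.png

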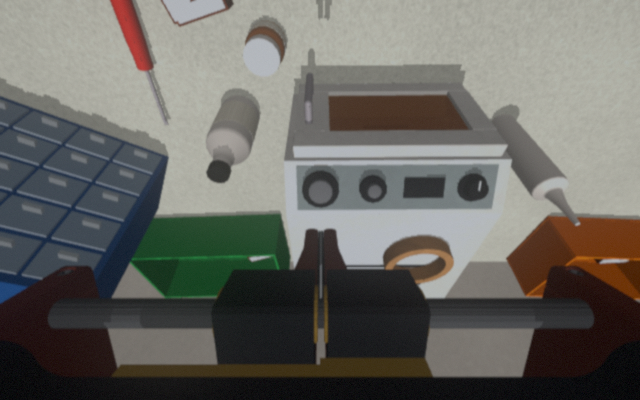

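The wrist view shows the door shut and START at (320,187) back up. The steady 11 N while holding is well above the 5 N spring, so the button bottomed out. Nothing else has moved.

```bash
python3 -c "
from plant import *
print(job_done())"
```

```text
the job is handed in; nothing more can be done
None
```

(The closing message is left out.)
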